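# Clamp the mended number rod with the star wheel key

### The job

Take the green-handled key out of its wooden stand and, working through the slot in the jig's lid, push the white star wheel round tooth by tooth towards the rod until the jaw holds the red and blue rod halves firmly pressed together, end to end against the stop. Feel for it and be gentle: stop at the first firm resistance, do not over-tighten, and let nothing but the key touch the jig or the rod. Then put the key back upright in its stand, fully home, let go, and leave the other things on the table where they are.

Things in the scene. Friction and masses are not known exactly. Their poses are not given: they have to be found in the camera images.
- jig: Fixed wooden clamping jig, 90 mm wide (its x), 310 mm long (its y, -53 to +257), base 12 mm thick. Origin on the table right under the slot's centre; +y is the way the jaw closes. The wheel housing spans y -47 to +47, x -26 to +26; its lid top is 91 mm above the table. The rod channel lies at y +50 to +257; jaw and rod stand at most 48 mm, the stop 52 mm above the table.
- star: White star wheel under the slot, 14 mm thick; origin on its axis, 48 mm above the table, axis along the jig's x. 8 straight radial teeth 6 mm thick, tips at radius 34 mm (82 mm above the table), roots at 18 mm, along the wheel's own +-y, +-z and the diagonals between. It turns with a steady drag (2.5 to 5 N pushing at a tooth) and stays where it is left.
- jaw: Dark wooden jaw block, 44 x 14 x 32 mm, slides along the jig's y: 7.85 mm per tooth (45 degrees); about 1.5 to 3.5 teeth are needed. Origin at its centre, 12 mm above the table; its black sprung pad's face (4.5 N per mm) is 17 mm further along +y. Once the slack is gone the push at the tooth rises by about 1 N per 3 N of clamping force: 7 to 8 N is firm, and the wheel's drag then holds up to about 10 N of clamping.
- red: Red rod half, loose in the channel next to the jaw: 25 x 60 x 25 mm, 30 g, length along the jig's y, origin at the centre of its underside, 12 mm above the table.
- blue: Blue rod half, the same size, between the red one and the stop. At the start there are gaps of a few mm on either side.
- stop: Dark wooden fixed stop at the far end of the channel, 60 x 20 x 36 mm; origin at the foot of its face, which looks along the jig's -y. A stiff 14 mm steel set screw stands out of that face by 2 to 7 mm, set differently each time and not measured; the blue rod comes to rest on it, so where the rod ends must be felt.
- key: Loose upright key, 60 g: round steel pin of 6 mm diameter and 34 mm length, below a green square handle 20 x 20 mm, 60 mm tall. Origin at the pin's lower end; z points up along the key: handle from z = 34 to 94 mm, its sides along the key's x and y.
- stand: Fixed wooden block 70 x 70 x 44 mm with a vertical 15 mm hole through its centre; origin at the centre of its underside. The key stands in it with its handle resting on the block's top, so its pin's end is 10 mm above the table.
- cup: Blue ceramic cup, 68 mm across, 80 mm high, a bystander. Origin under its centre.
- cardbox: Small open wooden card box, 70 x 85 x 50 mm, a bystander. Origin under its centre.
- weight: Brass knobbed cylinder, 52 mm across, 74 mm high, a bystander. Origin under its centre.
- slot (a point): Centre of the slot in the housing's lid, at the lid's top face, 91 mm above the table. The slot is 12 mm wide (jig's x), 44 mm long (jig's y); the lid is 6 mm thick. The upper teeth show in it: pushing them towards +y (towards the rod) closes the jaw, towards -y opens it.

How it is judged:
By the outcome, as a careful person would: the job done as asked, in the order asked, and still so for the second after the job is handed in, with the robot touching nothing.
It also fails if it takes over 72 s, if anything falls off the work surface, if the arm or the gripper's body presses on something with over 40 N, if the wrist force passes 120 N, or if a joint passes its speed limit or range.

### The arm

A 6-joint arm with a two-finger parallel gripper is mounted at the origin on the work surface. World frame = base frame: x ahead of the robot, y to its left, z up, the work surface at z = 0. Lengths are in m, angles in rad, forces in N, time in s.
With the tool pointing down it reaches from about 0.2 to 0.875 m from the base axis. Payload 3.4 kg.
Tool frame: the origin (TCP) lies on the centre line of the jaws, within the pads' length; the fingertips stand 14 mm ahead of it and the grasp point (between the pads) lies 5 mm behind it; z points along the fingers, y is the line along which they close (so a half turn about z gives the same grasp; the last joint's range is limited). The gripper opens to 94 mm and grips with 3 to 60 N. Pads are 16 mm wide; open, the fingers measure 119 mm over their backs; the gripper's body (75 mm by 177 mm) begins 78 mm behind the grasp point.
Start: joints at [1.054, 0.276, 1.505, -0, 1.361, -0.121], TCP at [0.222, 0.531, 0.219] pointing down, gripper open.
Joint ranges: [-2.89, 2.89], [-0.75, 2.08], [0.22, 2.7], [-1.18, 4.32], [0.11, 2.71], [-2.7, 2.7]. Speed limits (rad/s): [2.57, 2.57, 3.14, 3.14, 3.14, 3.14].

### API

Orientations are given as a unit quaternion [w, x, y, z].
In Python, from plant import env, imaging gives the robot as it stands.
- The arm moves only by the tool drive_tool, never from a script. Its argument "targets" is a list of rows, each an object of numbers: "rx", "ry", "rz": the turn, a rotation vector about the tool's x, y, z normalised to -1 to 1, where 1 is 0.12 rad; "x", "y", "z": the shift along the tool's x, y, z normalised to -1 to 1, where 1 is 4 cm; "fingers": the finger opening in mm, from 0 to 94. A call has 1 to 12 rows; each row shifts and turns the commanded pose from where the row before left it, along the tool's axes as they then stand; what a row does not reach is not made up. A row lasts 1/12 s, in which the tool goes at most 41.7 mm and 7.16 degrees, less where a joint would pass 70% of its speed; a pose out of reach is approached as far as the arm can. A call with a number of a shift or a turn outside -1 to 1 is refused whole. A call with a gripper value outside its range is refused whole. The fingers move at their own pace and stop on an object; "grip_force" is the grip in N (left out, the last holds). Time passes only in rows, so rows that do not move let the fingers close. It gives the time, the measured TCP pose, the force, the opening and the grip force at its end, in the units of the state.
- env.read_state(): the state, without advancing time (a new reading comes with each control period).
- imaging.read_camera(name): name is "side" or "top"; returns a dict with "color" (480x640x3 uint8, red, green, blue), "z_map" (480x640 float32, m along the optical axis (not along the pixel's ray), 0 where there is no reading), "fx", "fy", "cx", "cy" (pixels), "rvec" (rotation vector, rad) and "tvec" (3), from world to camera coordinates, as OpenCV has them. Camera axes: x right, y down, z forward; pixel columns grow to the right and rows downward; lengths in m; the calibration is good to about 2 mm. A picture is of the moment at which its call begins.
- env.job_done(): hands the job in; it is judged then, once.
The state is a dict: "t": time; "qpos": joint angles; "qd": joint speeds; "joint_torque": joint torques, N m; "tcp_pos": TCP position; "tcp_rot": TCP orientation; "ft_force": force on the tool from outside, world axes, zero at the start; "ft_torque": the same for the moment, N m; "gripper_width": opening from 0.0 (shut) to 1.0 (fully open); "gripper_force": force on a finger pad.
Only numpy, scipy, OpenCV 4.12 (cv2) and the standard library are available. Lean on these libraries where they do the work, as an engineer would, in place of code of your own. Each camera call takes 0.05 s, during which the arm holds its last target. There are 200 camera calls.

## Working session

There is one attempt and no reset: what is moved stays moved. The work goes in short steps, Python scripts to look and compute and a tool call to move; the robot and the scene stay as the last step left them, time stands still between calls to the robot, and variables do not carry over. Pictures are saved under pics/ and viewed, at most 10 in all, crops included, and the job is handed in when it is done.

Besides the shell and the picture viewer there is one more tool, called as a command line: name --argument value ..., lists and objects as JSON in quotes. drive_tool: Moves the arm, as the interface text tells. Scaled input: -1 to 1 covers 4 cm each way for a shift and 0.12 rad each way for a turn. Its arguments: {"type":"object","properties":{"targets":{"type":"array","items":{"type":"object","properties":{"rx":{"type":"number","minimum":-1,"maximum":1},"ry":{"type":"number","minimum":-1,"maximum":1},"rz":{"type":"number","minimum":-1,"maximum":1},"x":{"type":"number","minimum":-1,"maximum":1},"y":{"type":"number","minimum":-1,"maximum":1},"z":{"type":"number","minimum":-1,"maximum":1},"fingers":{"type":"number"}}}},"grip_force":{"type":"number"}},"required":["targets"]}

```bash
mkdir -p pics
cat > h.py <<'E'
import numpy as np,cv2
from plant import env,imaging
def cam(n):
    c=imaging.read_camera(n); c['R']=cv2.Rodrigues(np.array(c['rvec'],float))[0]; c['t']=np.array(c['tvec'],float).ravel(); return c
def cloud(c):
    z=c['z_map'].astype(float); v,u=np.mgrid[0:480,0:640]
    p=np.stack([(u-c['cx'])/c['fx']*z,(v-c['cy'])/c['fy']*z,z],-1)
    w=(p-c['t'])@c['R']; w[z==0]=np.nan; return w
def ray(c,u,v,h):
    d=c['R'].T@np.array([(u-c['cx'])/c['fx'],(v-c['cy'])/c['fy'],1]); o=-c['R'].T@c['t']
    return o+d*(h-o[2])/d[2]
def save(c,n): cv2.imwrite('pics/'+n,c['color'][:,:,::-1])
E
python3 - <<'E'
from h import *
for n in('top','side'):
    c=cam(n); save(c,n+'0.png'); print(n,c['fx'],-c['R'].T@c['t'],c['R'].round(2).tolist())
    np.savez('pics/%s0.npz'%n,**c)
print(env.read_state())
E
```

```text
top 567.7191121662154 [0.44885292 0.03708753 1.16377229] [[0.02, -1.0, 0.01], [-0.99, -0.02, -0.1], [0.1, -0.0, -0.99]]
side 498.24636946002704 [ 0.53643823 -0.62206663  0.68221485] [[1.0, -0.03, 0.01], [-0.01, -0.68, -0.73], [0.03, 0.73, -0.68]]
{'t': 0.1, 'qpos': array([ 1.05396609e+00,  2.76534630e-01,  1.50595537e+00, -4.82032219e-05,
        1.36070738e+00, -1.21002945e-01]), 'qd': array([ 1.02698852e-03, -2.48552186e-03, -2.79553863e-03, -8.10043347e-05,
       -6.82055966e-04, -7.57281229e-04]), 'joint_torque': array([ 1.64323697e-03, -4.05456376e+01, -2.37779313e+01,  7.03561795e-02,
        2.99091660e-02, -2.87053649e-05]), 'tcp_pos': array([0.22149395, 0.53012062, 0.21870997]), 'tcp_rot': array([-2.29192869e-04,  1.96619122e-01,  9.80479615e-01, -7.69296329e-04]), 'ft_force': array([-0.02192942, -0.62894079,  0.31996909]), 'ft_torque': array([-0.03935819,  0.02891329, -0.02884132]), 'gripper_force': 0.0, 'gripper_width': 1.0010788269434652}
```

View pics/top0.png

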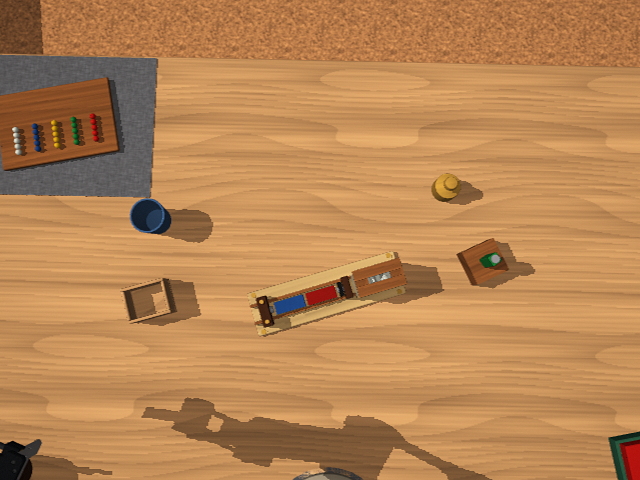

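View pics/side0.png

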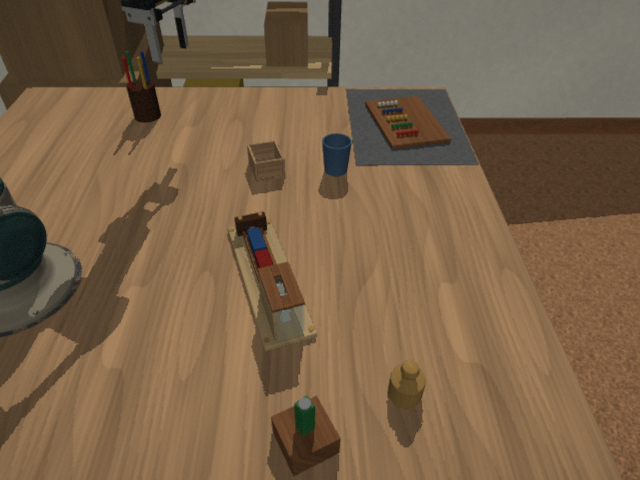

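The top view shows the jig from about (255,300) to (405,275) with its slot near (380,278). The key is in its stand near (490,260). In the side view the key handle is near (305,415) and the slot near (281,287).

Run:
```python
from h import *
for n in('top','side'):
    c=dict(np.load('pics/%s0.npz'%n)); w=cloud(c); hsv=cv2.cvtColor(c['color'],cv2.COLOR_RGB2HSV)
    X,Y,Z=w[...,0],w[...,1],w[...,2]
    def rect(m,name):
        if m.sum()<8: print(n,name,'few',m.sum());return
        p=w[m][:,:2]*1000; r=cv2.minAreaRect(p.astype(np.float32)); print(n,name,m.sum(),'c',np.round(r[0],1),'size',np.round(r[1],1),'ang',round(r[2],1),'zmed',round(np.median(Z[m])*1000,1),'mean',p.mean(0).round(1))
    v,u=np.mgrid[0:480,0:640]
    if n=='top': ks=(u>450)&(u<520)&(v>230)&(v<295); js=(u>240)&(u<415)&(v>245)&(v<340)
    else: ks=(u>265)&(u<345)&(v>390)&(v<475); js=(u>225)&(u<320)&(v>205)&(v<355)
    print(n,'table z',np.nanmedian(Z[150:400,200:450])*1000)
    rect(ks&(Z>.095),'handletop'); rect(ks&(Z>.038)&(Z<.05),'standtop')
    g=ks&(hsv[...,0]>45)&(hsv[...,0]<95)&(hsv[...,1]>90); rect(g,'green')
    rect(js&(Z>.086)&(Z<.097),'lid')
    H,S,V=[hsv[...,i] for i in range(3)]
    red=js&((H<4)|(H>174))&(S>190); blue=js&(H>100)&(H<125)&(S>150)
    rect(red&(Z>.03),'red');rect(blue&(Z>.03),'blue')
    wh=js&(S<60)&(V>120)&(Z>.05); rect(wh,'white')
    if n=='top': rect(js&(Z>.006)&(Z<.016),'base')
c=dict(np.load('pics/top0.npz'));a=cv2.resize(c['color'][235:345,240:420],None,fx=4.4,fy=4.4,interpolation=2)
b=cv2.resize(c['color'][230:295,450:525],None,fx=4.4,fy=4.4,interpolation=2)
A=np.zeros((600,800,3),np.uint8);A[:a.shape[0],:a.shape[1]]=a[:600,:800]
cv2.imwrite('pics/c1.png',A[:484,:,::-1]); 
B=cv2.resize(dict(np.load('pics/side0.npz'))['color'][205:480,225:345],None,fx=2.1,fy=2.1,interpolation=2); cv2.imwrite('pics/c2.png',np.hstack([B,np.pad(b,((0,B.shape[0]-b.shape[0]),(0,0),(0,0)))])[:,:,::-1])
```

```text
top table z -0.03782995924089168
top handletop 127 c [ 527.8 -300.7] size [20.5 21.4] ang 35.5 zmed 104.8 mean [ 527.5 -298.9]
top standtop 1042 c [ 527.5 -300.3] size [70.3 72.1] ang 26.1 zmed 43.8 mean [ 527.  -297.6]
top green 153 c [ 530.2 -309.4] size [23.4 44.2] ang 15.1 zmed 87.2 mean [ 526.3 -295. ]
top lid 1208 c [489.2 -85.7] size [52.  94.4] ang 17.5 zmed 90.7 mean [489.1 -85.4]
top red 354 c [454.   22.5] size [23.8 57.9] ang 17.1 zmed 36.7 mean [454.   22.4]
top blue 356 c [435.   84.1] size [23.8 58.1] ang 17.5 zmed 36.5 mean [435.1  83.9]
top white 99 c [490.  -89.6] size [11.1 42.4] ang 17.7 zmed 67.4 mean [490.  -89.6]
top base 3465 c [456.8  11.6] size [175.7 339.5] ang 2.4 zmed 11.5 mean [454.2  24.3]
side table z 1.8211350955566794
side handletop 297 c [ 529.4 -302.6] size [20.5 20.3] ang 36.3 zmed 105.9 mean [ 529.1 -305.1]
side standtop 2174 c [ 529.  -302.1] size [70.5 71.5] ang 25.7 zmed 45.4 mean [ 529.1 -309.6]
side green 480 c [ 529.1 -303.6] size [19.9 16.9] ang 38.9 zmed nan mean [nan nan]
side lid 1411 c [490.9 -87.7] size [52.6 96.5] ang 17.9 zmed 92.3 mean [491.3 -91.4]
side red 202 c [453.  27.] size [24.  42.9] ang 16.7 zmed 38.5 mean [453.1  26.8]
side blue 281 c [436.5  81.7] size [24.4 60. ] ang 16.9 zmed 38.4 mean [436.6  78.6]
side white 12 c [ 499.5 -105.3] size [14.9 61.3] ang 36.8 zmed 81.6 mean [492.4 -91.2]
```

View pics/c1.png

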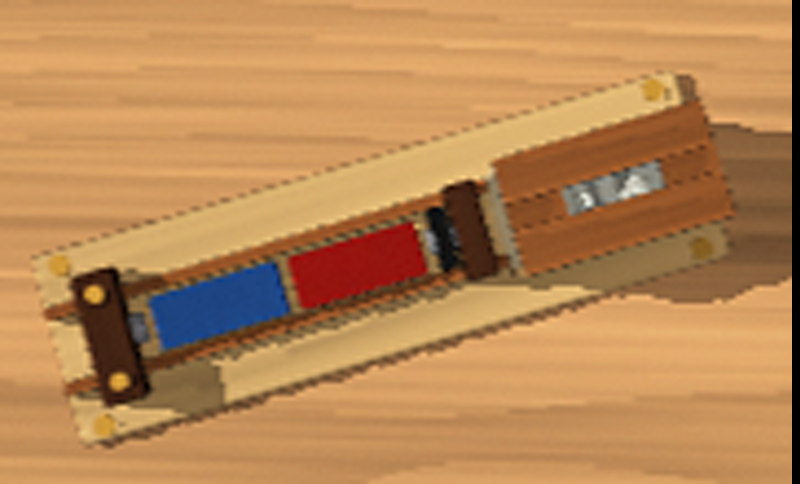

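View pics/c2.png

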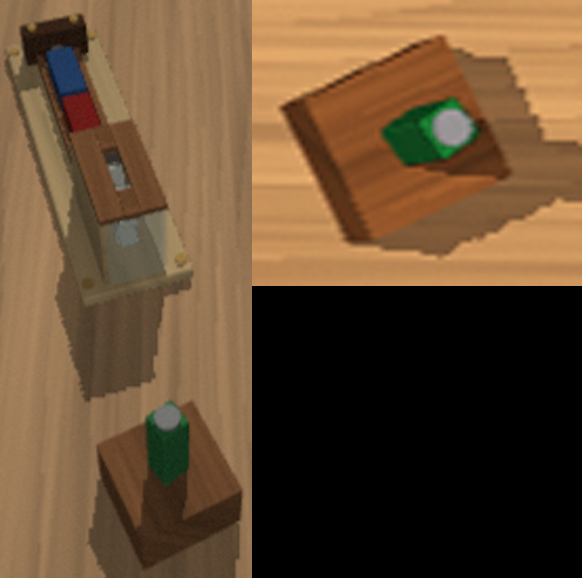

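The crops show the slot over the white teeth, the jaw and red/blue rods to its left, and the key upright in its stand. The measured sizes match those given:

| Item | Centre (mm) | Yaw |
|---|---|---|
| Stand / key | about (528, -301) | handle about 36° |
| Slot | about (490, -87) | jig about 17.6° |

Moving over the key.

drive_tool --targets '[{"x": -0.63, "y": -0.68, "fingers": 60}, {"x": -0.63, "y": -0.68}, {"x": -0.63, "y": -0.68}, {"x": -0.63, "y": -0.68}, {"x": -0.63, "y": -0.68}, {"x": -0.63, "y": -0.68}, {"x": -0.63, "y": -0.68}, {"x": -0.63, "y": -0.68}, {"x": -0.63, "y": -0.68}, {"x": -0.63, "y": -0.68}, {"x": -0.63, "y": -0.68}, {"x": -0.63, "y": -0.68}]' --grip_force 40

```text
invalid input at $.targets[0]: expected keys rx, ry, rz, x, y, z, fingers
```

drive_tool --targets '[{"x": -0.63, "y": -0.68, "fingers": 60}, {"x": -0.63, "y": -0.68}, {"x": -0.63, "y": -0.68}, {"x": -0.63, "y": -0.68}, {"x": -0.63, "y": -0.68}, {"x": -0.63, "y": -0.68}, {"x": -0.63, "y": -0.68}, {"x": -0.63, "y": -0.68}, {"x": -0.63, "y": -0.68}, {"x": -0.63, "y": -0.68}, {"x": -0.63, "y": -0.68}, {"x": -0.63, "y": -0.68}]'

```text
invalid input at $.targets[0]: expected keys rx, ry, rz, x, y, z, fingers
```

drive_tool --targets '[{"rz": 1}, {"rz": 1}, {"rz": 1}, {"rz": 1}, {"rz": 1}, {"rz": 1}, {"rz": 1}, {"rz": 1}, {"rz": 1}]'

```text
invalid input at $.targets[0]: expected keys rx, ry, rz, x, y, z, fingers
```

drive_tool --targets '[{"rz": 1}, {"rz": 1}, {"rz": 1}, {"rz": 1}, {"rz": 1}, {"rz": 1}, {"rz": 1}, {"rz": 1}, {"rz": 0.64}, {}]'

```text
invalid input at $.targets[0]: expected keys rx, ry, rz, x, y, z, fingers
```

drive_tool --targets '[{"rx": 0, "ry": 0, "rz": 0, "x": -0.63, "y": -0.68, "z": 0, "fingers": 60}, {"rx": 0, "ry": 0, "rz": 0, "x": -0.63, "y": -0.68, "z": 0, "fingers": 60}, {"rx": 0, "ry": 0, "rz": 0, "x": -0.63, "y": -0.68, "z": 0, "fingers": 60}, {"rx": 0, "ry": 0, "rz": 0, "x": -0.63, "y": -0.68, "z": 0, "fingers": 60}, {"rx": 0, "ry": 0, "rz": 0, "x": -0.63, "y": -0.68, "z": 0, "fingers": 60}, {"rx": 0, "ry": 0, "rz": 0, "x": -0.63, "y": -0.68, "z": 0, "fingers": 60}, {"rx": 0, "ry": 0, "rz": 0, "x": -0.63, "y": -0.68, "z": 0, "fingers": 60}, {"rx": 0, "ry": 0, "rz": 0, "x": -0.63, "y": -0.68, "z": 0, "fingers": 60}, {"rx": 0, "ry": 0, "rz": 0, "x": -0.63, "y": -0.68, "z": 0, "fingers": 60}, {"rx": 0, "ry": 0, "rz": 0, "x": -0.63, "y": -0.68, "z": 0, "fingers": 60}, {"rx": 0, "ry": 0, "rz": 0, "x": -0.63, "y": -0.68, "z": 0, "fingers": 60}, {"rx": 0, "ry": 0, "rz": 0, "x": -0.63, "y": -0.68, "z": 0, "fingers": 60}]' --grip_force 40

```text
t: 1.1
tcp_pos: [0.3748, 0.1111, 0.2194]
tcp_rot: [-0.0, 0.196, 0.981, 0.0]
ft_force: [0.8, 0.6, -0.9]
gripper_width: 0.635
gripper_force: 0.0
```

drive_tool --targets '[{"rx": 0, "ry": 0, "rz": 0, "x": -0.63, "y": -0.68, "z": 0, "fingers": 60}, {"rx": 0, "ry": 0, "rz": 0, "x": -0.63, "y": -0.68, "z": 0, "fingers": 60}, {"rx": 0, "ry": 0, "rz": 0, "x": -0.63, "y": -0.68, "z": 0, "fingers": 60}, {"rx": 0, "ry": 0, "rz": 0, "x": -0.63, "y": -0.68, "z": 0, "fingers": 60}, {"rx": 0, "ry": 0, "rz": 0, "x": -0.63, "y": -0.68, "z": 0, "fingers": 60}, {"rx": 0, "ry": 0, "rz": 0, "x": -0.63, "y": -0.68, "z": 0, "fingers": 60}, {"rx": 0, "ry": 0, "rz": 0, "x": -0.63, "y": -0.68, "z": 0, "fingers": 60}, {"rx": 0, "ry": 0, "rz": 0, "x": -0.63, "y": -0.68, "z": 0, "fingers": 60}, {"rx": 0, "ry": 0, "rz": 0, "x": -0.63, "y": -0.68, "z": 0, "fingers": 60}, {"rx": 0, "ry": 0, "rz": 0, "x": -0.63, "y": -0.68, "z": 0, "fingers": 60}, {"rx": 0, "ry": 0, "rz": 0, "x": -0.63, "y": -0.68, "z": 0, "fingers": 60}, {"rx": 0, "ry": 0, "rz": 0, "x": -0.63, "y": -0.68, "z": 0, "fingers": 60}]'

```text
t: 2.1
tcp_pos: [0.5281, -0.3066, 0.2189]
tcp_rot: [-0.0, 0.197, 0.98, 0.0]
ft_force: [0.5, -0.9, 0.1]
gripper_width: 0.639
gripper_force: 0.0
```

drive_tool --targets '[{"rx": 0, "ry": 0, "rz": 1, "x": 0, "y": 0, "z": 0, "fingers": 60}, {"rx": 0, "ry": 0, "rz": 1, "x": 0, "y": 0, "z": 0, "fingers": 60}, {"rx": 0, "ry": 0, "rz": 1, "x": 0, "y": 0, "z": 0, "fingers": 60}, {"rx": 0, "ry": 0, "rz": 1, "x": 0, "y": 0, "z": 0, "fingers": 60}, {"rx": 0, "ry": 0, "rz": 1, "x": 0, "y": 0, "z": 0, "fingers": 60}, {"rx": 0, "ry": 0, "rz": 1, "x": 0, "y": 0, "z": 0, "fingers": 60}, {"rx": 0, "ry": 0, "rz": 1, "x": 0, "y": 0, "z": 0, "fingers": 60}, {"rx": 0, "ry": 0, "rz": 1, "x": 0, "y": 0, "z": 0, "fingers": 60}, {"rx": 0, "ry": 0, "rz": 1, "x": 0, "y": 0, "z": 0, "fingers": 60}]'

```text
t: 2.85
tcp_pos: [0.5278, -0.3047, 0.2188]
tcp_rot: [-0.001, 0.675, 0.738, -0.0]
ft_force: [0.2, 0.8, 0.8]
gripper_width: 0.643
gripper_force: 0.0
```

drive_tool --targets '[{"rx": 0, "ry": 0, "rz": 1, "x": 0, "y": 0, "z": 0, "fingers": 60}, {"rx": 0, "ry": 0, "rz": 1, "x": 0, "y": 0, "z": 0, "fingers": 60}, {"rx": 0, "ry": 0, "rz": 1, "x": 0, "y": 0, "z": 0, "fingers": 60}, {"rx": 0, "ry": 0, "rz": 1, "x": 0, "y": 0, "z": 0, "fingers": 60}, {"rx": 0, "ry": 0, "rz": 1, "x": 0, "y": 0, "z": 0, "fingers": 60}, {"rx": 0, "ry": 0, "rz": 1, "x": 0, "y": 0, "z": 0, "fingers": 60}, {"rx": 0, "ry": 0, "rz": 1, "x": 0, "y": 0, "z": 0, "fingers": 60}, {"rx": 0, "ry": 0, "rz": 1, "x": 0, "y": 0, "z": 0, "fingers": 60}, {"rx": 0, "ry": 0, "rz": 0.64, "x": 0, "y": 0, "z": 0, "fingers": 60}, {"rx": 0, "ry": 0, "rz": 0, "x": 0, "y": 0, "z": 0, "fingers": 60}]'

```text
t: 3.68
tcp_pos: [0.5278, -0.3048, 0.2189]
tcp_rot: [-0.0, 0.951, 0.309, -0.0]
ft_force: [0.0, -0.5, -0.0]
gripper_width: 0.638
gripper_force: 0.0
```

```bash
cat >> h.py <<'E'
from scipy.spatial.transform import Rotation as Ro
def go(x,y,z,yaw):
    """print offset to a target TCP (mm, tool y at yaw deg) in tool units"""
    s=env.read_state(); R=Ro.from_quat(np.roll(s['tcp_rot'],-1)); M=R.as_matrix()
    T=np.column_stack([[-np.sin(np.radians(yaw))*-1*-1,np.cos(np.radians(yaw)),0],[np.cos(np.radians(yaw)),np.sin(np.radians(yaw)),0],[0,0,-1]])
    T[:,0]=np.cross(T[:,1],T[:,2])
    d=M.T@(np.array([x,y,z])/1000-s['tcp_pos'])/.04
    print('t',round(s['t'],2),'tcp',(s['tcp_pos']*1000).round(1),'yaw',round(np.degrees(np.arctan2(M[1,1],M[0,1])),2),'tilt',(M[:2,2]).round(4),
      'q6',s['qpos'][5].round(2),'F',s['ft_force'].round(2),'M',s['ft_torque'].round(3),'w',round(s['gripper_width']*94,1),s['gripper_force'])
    print('units',d.round(3),'turn',((R.inv()*Ro.from_matrix(T)).as_rotvec()/.12).round(3))
E
python3 -c "
from h import *
go(528.4,-301.4,65,-54)"
```

```text
t 3.68 tcp [ 527.8 -304.8  218.9] yaw -54.03 tilt [-0.0009  0.0007] q6 0.31 F [ 0.03 -0.54 -0.03] M [-0.075  0.141 -0.015] w 60.0 0.0
units [ 0.062 -0.055  3.847] turn [-0.009  0.002 -0.004]
```

drive_tool --targets '[{"rx": 0, "ry": 0, "rz": 0, "x": 0.06, "y": -0.055, "z": 0.75, "fingers": 60}, {"rx": 0, "ry": 0, "rz": 0, "x": 0, "y": 0, "z": 0.8, "fingers": 60}, {"rx": 0, "ry": 0, "rz": 0, "x": 0, "y": 0, "z": 0.8, "fingers": 60}, {"rx": 0, "ry": 0, "rz": 0, "x": 0, "y": 0, "z": 0.8, "fingers": 60}, {"rx": 0, "ry": 0, "rz": 0, "x": 0, "y": 0, "z": 0.7, "fingers": 60}, {"rx": 0, "ry": 0, "rz": 0, "x": 0, "y": 0, "z": 0, "fingers": 30}, {"rx": 0, "ry": 0, "rz": 0, "x": 0, "y": 0, "z": 0, "fingers": 22}, {"rx": 0, "ry": 0, "rz": 0, "x": 0, "y": 0, "z": 0, "fingers": 22}, {"rx": 0, "ry": 0, "rz": 0, "x": 0, "y": 0, "z": 0, "fingers": 22}]' --grip_force 10

```text
t: 4.43
tcp_pos: [0.5298, -0.3025, 0.0674]
tcp_rot: [0.001, 0.951, 0.31, 0.001]
ft_force: [-0.2, 0.2, 0.3]
gripper_width: 0.394
gripper_force: 0.0
```

drive_tool --targets '[{"rx": 0, "ry": 0, "rz": 0, "x": 0, "y": 0, "z": 0, "fingers": 10}, {"rx": 0, "ry": 0, "rz": 0, "x": 0, "y": 0, "z": 0, "fingers": 10}, {"rx": 0, "ry": 0, "rz": 0, "x": 0, "y": 0, "z": 0, "fingers": 10}, {"rx": 0, "ry": 0, "rz": 0, "x": 0, "y": 0, "z": 0, "fingers": 10}]' --grip_force 10

```text
t: 4.77
tcp_pos: [0.5292, -0.302, 0.0667]
tcp_rot: [0.001, 0.951, 0.309, 0.001]
ft_force: [-0.8, 0.9, 5.0]
gripper_width: 0.21
gripper_force: 10.0
```

```bash
python3 -c "
from h import *
c=cam('side');save(c,'g1full.png');a=cv2.resize(c['color'][330:480,200:420],None,fx=3.4,fy=3.4);cv2.imwrite('pics/g1.png',a[:,:,::-1])
go(528.4,-301.4,65,-54)"
```

```text
t 4.82 tcp [ 529.2 -302.    66.7] yaw -53.96 tilt [ 0.0015 -0.0009] q6 0.31 F [-0.07 -0.08  5.88] M [0.102 0.271 0.005] w 20.2 10.000293552875519
units [-0.007 -0.024  0.042] turn [ 0.013 -0.006  0.006]
```

View pics/g1.png

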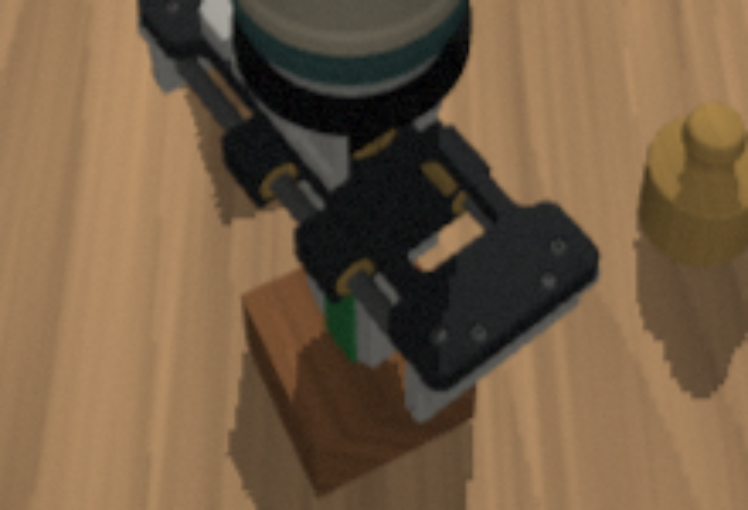

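Gripped, 20.2 mm wide. Tighten, then lift straight up; the pin end is 56.7 mm below the TCP.

drive_tool --targets '[{"rx": 0, "ry": 0, "rz": 0, "x": 0, "y": 0, "z": 0, "fingers": 5}, {"rx": 0, "ry": 0, "rz": 0, "x": 0, "y": 0, "z": 0, "fingers": 5}, {"rx": 0, "ry": 0, "rz": 0, "x": 0, "y": 0, "z": -0.2, "fingers": 5}, {"rx": 0, "ry": 0, "rz": 0, "x": 0, "y": 0, "z": -0.6, "fingers": 5}, {"rx": 0, "ry": 0, "rz": 0, "x": 0, "y": 0, "z": -0.7, "fingers": 5}, {"rx": 0, "ry": 0, "rz": 0, "x": 0, "y": 0, "z": -0.7, "fingers": 5}, {"rx": 0, "ry": 0, "rz": 0, "x": 0, "y": 0, "z": -0.6, "fingers": 5}, {"rx": 0, "ry": 0, "rz": 0, "x": 0, "y": 0, "z": -0.4, "fingers": 5}, {"rx": 0, "ry": 0, "rz": 0, "x": 0, "y": 0, "z": 0, "fingers": 5}]' --grip_force 55

```text
t: 5.57
tcp_pos: [0.5306, -0.303, 0.1978]
tcp_rot: [0.003, 0.951, 0.309, 0.002]
ft_force: [0.3, 0.2, 0.0]
gripper_width: 0.21
gripper_force: 55.0
```

drive_tool --targets '[{"rx": 0, "ry": 0, "rz": 0.9, "x": 0, "y": 0, "z": 0, "fingers": 5}, {"rx": 0, "ry": 0, "rz": 0.9, "x": 0, "y": 0, "z": 0, "fingers": 5}, {"rx": 0, "ry": 0, "rz": 0.88, "x": 0, "y": 0, "z": 0, "fingers": 5}, {"rx": 0, "ry": 0, "rz": 0, "x": 0, "y": 0, "z": 0, "fingers": 5}]'

```text
t: 5.9
tcp_pos: [0.528, -0.3013, 0.192]
tcp_rot: [-0.001, 0.988, 0.152, -0.001]
ft_force: [0.1, -0.4, -1.6]
gripper_width: 0.211
gripper_force: 55.0
```

```bash
python3 -c "
from h import *
go(490,-86.7,170,-72.4)
c=cam('side');save(c,'g2.png');np.savez('pics/g2.npz',**c)
w=cloud(c);hsv=cv2.cvtColor(c['color'],cv2.COLOR_RGB2HSV);H,S=hsv[...,0],hsv[...,1]
g=(H>45)&(H<90)&(S>120)&(np.abs(w[...,0]-.53)<.03)&(np.abs(w[...,1]+.3)<.04)&(w[...,2]>.08)
p=w[g];print(len(p),p.min(0),p.max(0),np.median(p,0))
q=w[(np.abs(w[...,0]-.53)<.02)&(np.abs(w[...,1]+.3)<.03)&(w[...,2]>.08)&(w[...,2]<.165)]
for a in range(80,165,6):
  r=q[(q[:,2]>a/1e3)&(q[:,2]<a/1e3+.006)]; 
  if len(r):print(a,len(r),r[:,0].min().round(4),r[:,0].max().round(4),np.median(r[:,1]).round(4))
"
```

```text
t 5.9 tcp [ 528.  -301.3  192. ] yaw -72.48 tilt [-0.002   0.0015] q6 0.63 F [ 0.07 -0.43 -1.63] M [-0.025  0.081 -0.012] w 19.8 55.001100897789
units [ 0.709 -5.4    0.561] turn [-0.017  0.012 -0.012]
72 [ 0.50010797 -0.33935278  0.31531269] [ 0.5594918  -0.30913515  0.40092516] [ 0.53928184 -0.33165609  0.37367538]
134 2 0.5271 0.5283 -0.304
140 2 0.5271 0.5271 -0.3043
```

```bash
python3 -c "
from h import *
for n,ctr in(('top',(489.2,-85.7)),('side',(490.9,-87.7))):
  c=dict(np.load('pics/%s0.npz'%n));w=cloud(c)*1000
  a=np.radians(17.6);ex=np.array([np.cos(a),np.sin(a)]);ey=np.array([-np.sin(a),np.cos(a)])
  d=w[...,:2]-ctr;jx,jy=d@ex,d@ey
  m=(abs(jx)<4.5)&(abs(jy)<26)&(w[...,2]>40)
  o=np.argsort(jy[m]);g=cv2.cvtColor(c['color'],cv2.COLOR_RGB2GRAY)
  print(n);print(' '.join('%.0f:%.0f(%d)'%(t[0],t[1],t[2]) for t in np.c_[jy[m],w[...,2][m],g[m]][o]))
"
```

```text
top
-26:57(102) -25:89(92) -25:93(93) -25:61(114) -25:92(84) -25:88(89) -25:58(139) -24:59(139) -24:90(91) -23:94(82) -23:92(93) -23:64(140) -23:90(83) -23:91(94) -23:64(139) -22:62(138) -22:59(136) -22:90(103) -22:85(120) -22:87(113) -22:57(138) -21:56(138) -21:62(138) -20:60(125) -20:58(138) -19:58(149) -19:59(138) -19:65(134) -19:56(117) -18:57(155) -15:78(136) -15:80(174) -14:80(139) -14:79(157) -14:76(182) -13:78(196) -12:77(209) -12:82(141) -11:81(187) -11:80(210) -11:81(135) -10:81(226) -10:80(199) -10:78(205) -9:78(204) -9:76(204) -9:79(96) -9:75(95) -8:78(179) -8:75(175) -7:74(208) -7:74(95) -7:72(94) -7:70(95) -6:69(177) -6:69(99) -5:71(198) -5:71(104) -5:67(103) -5:67(112) -5:66(119) -4:65(129) -4:67(162) -4:62(129) -3:63(143) -2:64(146) -2:69(142) -2:67(145) -1:65(144) -1:64(145) -1:63(147) -0:62(147) 1:61(145) 1:66(146) 1:64(147) 2:64(137) 2:65(137) 3:67(136) 3:66(130) 3:68(127) 4:66(108) 4:66(107) 4:66(107) 5:65(88) 6:70(90) 6:71(86) 7:75(94) 8:74(122) 9:77(175) 9:77(114) 9:75(174) 10:79(118) 10:75(218) 10:81(207) 11:80(141) 11:80(222) 12:82(142) 12:80(220) 13:80(137) 1
[... 567 characters left out ...]
67(104) 5:70(112) 5:67(100) 5:68(111) 6:69(86) 6:72(110) 6:67(109) 6:71(112) 6:68(107) 7:69(111) 7:70(110) 7:73(113) 7:72(113) 7:74(112) 7:74(113) 7:75(106) 8:71(109) 8:72(109) 8:80(112) 8:75(110) 8:78(113) 8:68(106) 8:77(110) 8:75(113) 9:78(110) 9:74(113) 9:78(94) 9:82(132) 10:79(112) 10:79(111) 10:74(106) 10:81(126) 10:80(108) 10:83(125) 11:77(112) 11:75(112) 11:81(100) 11:81(108) 11:81(127) 11:82(134) 11:83(135) 11:78(114) 12:82(79) 12:77(111) 14:80(83) 14:81(93) 14:81(83) 15:79(95) 16:80(85) 21:92(55) 22:91(47) 22:93(68) 22:91(51) 22:90(52) 23:89(46) 23:95(82) 23:88(49) 23:93(69) 23:91(57) 23:87(53) 23:93(72) 24:86(52) 24:93(81) 24:86(47) 25:94(74) 25:91(68) 25:92(80) 25:92(81) 26:89(63)
```

drive_tool --targets '[{"rx": 0, "ry": 0, "rz": 0, "x": 0.09, "y": -0.4, "z": 0, "fingers": 5}, {"rx": 0, "ry": 0, "rz": 0, "x": 0.09, "y": -0.7, "z": 0, "fingers": 5}, {"rx": 0, "ry": 0, "rz": 0, "x": 0.09, "y": -0.8, "z": 0, "fingers": 5}, {"rx": 0, "ry": 0, "rz": 0, "x": 0.09, "y": -0.8, "z": 0, "fingers": 5}, {"rx": 0, "ry": 0, "rz": 0, "x": 0.09, "y": -0.8, "z": 0, "fingers": 5}, {"rx": 0, "ry": 0, "rz": 0, "x": 0.09, "y": -0.8, "z": 0, "fingers": 5}, {"rx": 0, "ry": 0, "rz": 0, "x": 0.09, "y": -0.7, "z": 0, "fingers": 5}, {"rx": 0, "ry": 0, "rz": 0, "x": 0.08, "y": -0.4, "z": 0, "fingers": 5}, {"rx": 0, "ry": 0, "rz": 0, "x": 0, "y": 0, "z": 0.3, "fingers": 5}, {"rx": 0, "ry": 0, "rz": 0, "x": 0, "y": 0, "z": 0.26, "fingers": 5}, {"rx": 0, "ry": 0, "rz": 0, "x": 0, "y": 0, "z": 0, "fingers": 5}, {"rx": 0, "ry": 0, "rz": 0, "x": 0, "y": 0, "z": 0, "fingers": 5}]'

```text
t: 6.95
tcp_pos: [0.4895, -0.0862, 0.1706]
tcp_rot: [-0.001, 0.988, 0.154, -0.001]
ft_force: [0.3, 1.0, -1.1]
gripper_width: 0.212
gripper_force: 55.0
```

```bash
cat >> h.py <<'E'
a=np.radians(17.6);C=np.array([490,-86.7]);EX=np.array([np.cos(a),np.sin(a)]);EY=np.array([-np.sin(a),np.cos(a)])
def st(n=4):
    """averaged pin-end position and force in the jig frame"""
    L=[]
    for i in range(n):
        s=env.read_state(); d=s['tcp_pos'][:2]*1000-C; f=s['ft_force']
        L.append([d@EX,d@EY,s['tcp_pos'][2]*1000-56.7,f[:2]@EX,f[:2]@EY,f[2]])
        if i<n-1: imaging.read_camera('side')
    L=np.array(L); print('t',round(s['t'],2),'pin',L[-1,:3].round(1),'F',L[:,3:].mean(0).round(2),'sd',L[:,3:].std(0).round(2)); return L
E
python3 -c "
from h import *
st(5);go(490,-86.7,127.5,-72.4)
c=cam('side');save(c,'g3full.png');cv2.imwrite('pics/g3.png',cv2.resize(c['color'][200:350,200:350],None,fx=4,fy=4)[:,:,::-1])
"
```

```text
t 7.15 pin [  0.5  -0.9 114.9] F [-0.01  0.13 -0.48] sd [0.62 0.51 0.76]
t 7.15 tcp [490.8 -87.4 171.6] yaw -72.38 tilt [ 0.001  -0.0001] q6 0.95 F [-0.6   0.01  0.26] M [-0.017  0.148  0.022] w 19.8 54.99982953071594
units [-0.014 -0.023  1.102] turn [ 0.004 -0.008  0.002]
```

View pics/g3.png

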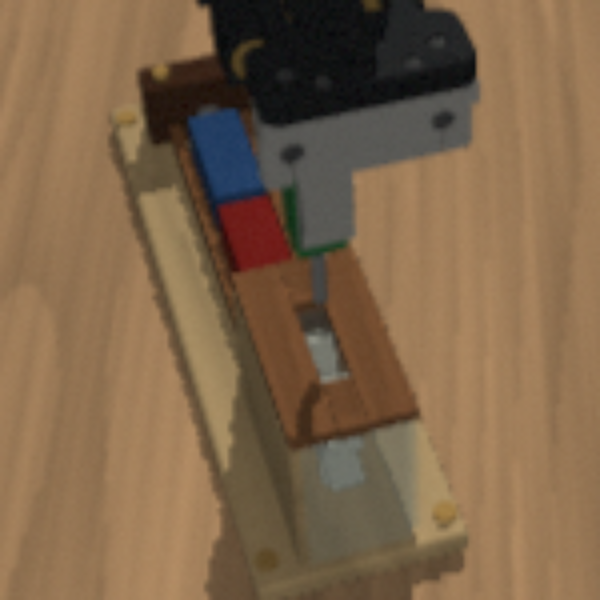

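The pin end is at crop (320,303), which is side pixel (280,276), above the slot. I'll check that by ray-casting.

```bash
python3 -c "
from h import *
c=cam('side');hs=ray(c,280,274.5,.1165)*1000
print(hs, (hs[:2]-[490.9,-87.7])@EX,(hs[:2]-[490.9,-87.7])@EY)
g=c['color'][255:282,268:292].astype(int)
print(g.sum(2)//3)
"
```

```text
[491.90901083 -88.61795682 116.5       ] 0.6842172015061054 -1.180082366600264
[[ 61  42  75  51  28  32  55  65  82  86  88  86  87  88  85  88  86  86
   87  88  98 124 125 122]
 [ 57  49  61  47  30  31  54  60  79  85  86  87  87  86  86  90  89  86
   89  85  96 123 122 122]
 [ 53  55  47  48  35  29  51  58  83  89  89  88  87  87  89  88  87  86
   88  89 100 123 122 123]
 [ 57  54  44  68  47  28  48  62  82  87  87  87  88  88  87  85  89  89
   88  89  97 122 123 122]
 [ 58  56  56  56  48  36  49  65  84  89  86  89  85  88  85  86  86  87
   84  96 114 129 119 122]
 [ 56  56  55  45  52  39  50  63  90  89  87  85  88  82  73  71  65  65
   67  97 125 129 122 123]
 [ 54  55  55  49  55  40  44  64  88  82  73  68  64  58  48  50  39  39
   64  93 123 130 124 123]
 [ 54  53  56  56  49  49  47  51  62  53  48  43  36  39  47  46  54  64
   73  82 107 126 123 121]
 [ 57  55  53  56  44  68  54  39  39  39  48  47  50  81  76  68  69  76
   77  79  96 121 119 120]
 [ 57  56  55  58  58  70  58  52  51  56  61  61  63  82  80  75  76  78
   75  80  91  97 115 120]
 [ 57  55  
[... 1006 characters left out ...]
78  81  82  77  70  71  64  64  58  54  65  61  67  79  79  80  80
   76  76  76  77  77  78]
 [ 75  76  78  82  80  60  54  51  48  46  46  56  49  63  82  80  78  76
   79  75  76  73  78  82]
 [ 75  74  77  79  80  61  51  48  51  52  53  52  52  50  77  83  77  78
   77  77  75  77  75  78]
 [ 73  77  76  80  80  73  58  54  56  54  53  53  52  42  78  82  80  77
   76  78  75  73  75  80]
 [ 76  75  76  80  80  77  65  54  50  52  51  51  47  44  59  79  82  78
   76  78  75  76  75  79]
 [ 75  76  76  78  81  80  72  57  50  50  52  50  51  47  43  73  83  77
   78  78  78  75  74  79]
 [ 77  77  75  78  81  78  81  56  50  48  50  49  47  48  44  70  79  81
   76  77  77  76  76  74]]
```

drive_tool --targets '[{"rx": 0, "ry": 0, "rz": 0, "x": -0.01, "y": -0.02, "z": 0.3, "fingers": 5}, {"rx": 0, "ry": 0, "rz": 0, "x": 0, "y": 0, "z": 0.2, "fingers": 5}, {"rx": 0, "ry": 0, "rz": 0, "x": 0, "y": 0, "z": 0.15, "fingers": 5}, {"rx": 0, "ry": 0, "rz": 0, "x": 0, "y": 0, "z": 0.1, "fingers": 5}, {"rx": 0, "ry": 0, "rz": 0, "x": 0, "y": 0, "z": 0, "fingers": 5}]'

```text
t: 7.67
tcp_pos: [0.4891, -0.0865, 0.14]
tcp_rot: [-0.001, 0.988, 0.153, -0.001]
ft_force: [0.2, 0.3, -2.1]
gripper_width: 0.207
gripper_force: 55.0
```

drive_tool --targets '[{"rx": 0, "ry": 0, "rz": 0, "x": 0, "y": 0, "z": 0.1, "fingers": 5}, {"rx": 0, "ry": 0, "rz": 0, "x": 0, "y": 0, "z": 0.1, "fingers": 5}, {"rx": 0, "ry": 0, "rz": 0, "x": 0, "y": 0, "z": 0.1, "fingers": 5}, {"rx": 0, "ry": 0, "rz": 0, "x": 0, "y": 0, "z": 0, "fingers": 5}, {"rx": 0, "ry": 0, "rz": 0, "x": 0, "y": 0, "z": 0, "fingers": 5}]'

```text
t: 8.08
tcp_pos: [0.4897, -0.0866, 0.1288]
tcp_rot: [-0.0, 0.988, 0.153, -0.0]
ft_force: [-0.5, -0.1, -1.3]
gripper_width: 0.208
gripper_force: 55.0
```

```bash
python3 -c "
from h import *
st(5)"
```

```text
t 8.28 pin [-0.   0.  72.6] F [ 0.05 -0.01 -0.97] sd [0.66 0.13 0.28]
```

drive_tool --targets '[{"rx": 0, "ry": 0, "rz": 0, "x": 0, "y": -0.05, "z": 0.04, "fingers": 5}, {"rx": 0, "ry": 0, "rz": 0, "x": 0, "y": -0.05, "z": 0, "fingers": 5}, {"rx": 0, "ry": 0, "rz": 0, "x": 0, "y": -0.04, "z": 0, "fingers": 5}, {"rx": 0, "ry": 0, "rz": 0, "x": 0, "y": -0.04, "z": 0, "fingers": 5}, {"rx": 0, "ry": 0, "rz": 0, "x": 0, "y": -0.04, "z": 0, "fingers": 5}, {"rx": 0, "ry": 0, "rz": 0, "x": 0, "y": 0, "z": 0, "fingers": 5}]'

```text
t: 8.78
tcp_pos: [0.4879, -0.0786, 0.1279]
tcp_rot: [0.001, 0.988, 0.153, 0.001]
ft_force: [1.4, -2.9, 0.9]
gripper_width: 0.21
gripper_force: 55.0
```

```bash
python3 -c "
from h import *
st(4)"
```

```text
t 8.93 pin [ 0.4  8.6 71.2] F [ 0.73 -3.6   0.87] sd [0.25 0.26 0.34]
```

drive_tool --targets '[{"rx": 0, "ry": 0, "rz": 0, "x": 0, "y": -0.04, "z": 0, "fingers": 5}, {"rx": 0, "ry": 0, "rz": 0, "x": 0, "y": -0.04, "z": 0, "fingers": 5}, {"rx": 0, "ry": 0, "rz": 0, "x": 0, "y": -0.04, "z": 0, "fingers": 5}, {"rx": 0, "ry": 0, "rz": 0, "x": 0, "y": -0.04, "z": 0, "fingers": 5}, {"rx": 0, "ry": 0, "rz": 0, "x": 0, "y": 0, "z": 0, "fingers": 5}]'

```text
t: 9.35
tcp_pos: [0.4848, -0.0713, 0.1275]
tcp_rot: [-0.001, 0.988, 0.153, -0.0]
ft_force: [0.6, -2.0, 2.0]
gripper_width: 0.211
gripper_force: 55.0
```

```bash
python3 -c "
from h import *
st(4)"
```

```text
t 9.5 pin [-0.4 16.3 70.8] F [-0.12 -1.23  2.36] sd [0.1  0.76 0.28]
```

Drag torque comes to about 95 N·mm, roughly 3.2 N at r = 30 mm. Lift over the next tooth and enter behind it.

drive_tool --targets '[{"rx": 0, "ry": 0, "rz": 0, "x": 0, "y": 0.06, "z": 0, "fingers": 5}, {"rx": 0, "ry": 0, "rz": 0, "x": 0, "y": 0, "z": -0.2, "fingers": 5}, {"rx": 0, "ry": 0, "rz": 0, "x": 0, "y": 0, "z": -0.25, "fingers": 5}, {"rx": 0, "ry": 0, "rz": 0, "x": 0, "y": 0, "z": 0, "fingers": 5}, {"rx": 0, "ry": 0, "rz": 0, "x": 0, "y": 0.2, "z": 0, "fingers": 5}, {"rx": 0, "ry": 0, "rz": 0, "x": 0, "y": 0.2, "z": 0, "fingers": 5}, {"rx": 0, "ry": 0, "rz": 0, "x": 0, "y": 0.19, "z": 0, "fingers": 5}, {"rx": 0, "ry": 0, "rz": 0, "x": 0, "y": 0, "z": 0, "fingers": 5}, {"rx": 0, "ry": 0, "rz": 0, "x": 0, "y": 0, "z": 0, "fingers": 5}]'

```text
t: 10.25
tcp_pos: [0.493, -0.0975, 0.1451]
tcp_rot: [-0.0, 0.988, 0.152, -0.0]
ft_force: [-0.3, 0.8, -0.2]
gripper_width: 0.211
gripper_force: 55.0
```

```bash
python3 -c "
from h import *
st(5)"
```

```text
t 10.45 pin [ -0.4 -10.4  88.6] F [ 0.25  0.47 -0.49] sd [0.27 0.61 0.54]
```

drive_tool --targets '[{"rx": 0, "ry": 0, "rz": 0, "x": 0.01, "y": -0.01, "z": 0.1, "fingers": 5}, {"rx": 0, "ry": 0, "rz": 0, "x": 0, "y": 0, "z": 0.12, "fingers": 5}, {"rx": 0, "ry": 0, "rz": 0, "x": 0, "y": 0, "z": 0.12, "fingers": 5}, {"rx": 0, "ry": 0, "rz": 0, "x": 0, "y": 0, "z": 0.1, "fingers": 5}, {"rx": 0, "ry": 0, "rz": 0, "x": 0, "y": 0, "z": 0, "fingers": 5}, {"rx": 0, "ry": 0, "rz": 0, "x": 0, "y": 0, "z": 0, "fingers": 5}]'

```text
t: 10.95
tcp_pos: [0.4931, -0.0963, 0.1274]
tcp_rot: [-0.0, 0.988, 0.153, -0.0]
ft_force: [0.3, -0.9, -0.5]
gripper_width: 0.211
gripper_force: 55.0
```

```bash
python3 -c "
from h import *
st(5)"
```

```text
t 11.15 pin [  0.4 -10.4  71.4] F [-0.09  0.01 -0.28] sd [0.17 0.48 0.64]
```

drive_tool --targets '[{"rx": 0, "ry": 0, "rz": 0, "x": 0, "y": -0.04, "z": 0, "fingers": 5}, {"rx": 0, "ry": 0, "rz": 0, "x": 0, "y": -0.04, "z": 0, "fingers": 5}, {"rx": 0, "ry": 0, "rz": 0, "x": 0, "y": -0.04, "z": 0, "fingers": 5}, {"rx": 0, "ry": 0, "rz": 0, "x": 0, "y": -0.04, "z": 0, "fingers": 5}, {"rx": 0, "ry": 0, "rz": 0, "x": 0, "y": -0.04, "z": 0, "fingers": 5}, {"rx": 0, "ry": 0, "rz": 0, "x": 0, "y": 0, "z": 0, "fingers": 5}]'

```text
t: 11.65
tcp_pos: [0.4913, -0.0895, 0.1283]
tcp_rot: [0.001, 0.988, 0.153, 0.0]
ft_force: [-0.4, -4.4, 0.0]
gripper_width: 0.21
gripper_force: 55.0
```

```bash
python3 -c "
from h import *
st(4)"
```

```text
t 11.8 pin [ 0.4 -2.9 71.5] F [-1.05 -4.29  0.65] sd [0.46 0.78 0.48]
```

drive_tool --targets '[{"rx": 0, "ry": 0, "rz": 0, "x": 0, "y": -0.04, "z": 0, "fingers": 5}, {"rx": 0, "ry": 0, "rz": 0, "x": 0, "y": -0.04, "z": 0, "fingers": 5}, {"rx": 0, "ry": 0, "rz": 0, "x": 0, "y": -0.04, "z": 0, "fingers": 5}, {"rx": 0, "ry": 0, "rz": 0, "x": 0, "y": 0, "z": 0, "fingers": 5}]'

```text
t: 12.13
tcp_pos: [0.4895, -0.0839, 0.1278]
tcp_rot: [-0.0, 0.988, 0.153, 0.0]
ft_force: [0.9, -3.5, -0.3]
gripper_width: 0.213
gripper_force: 55.0
```

```bash
cat >> h.py <<'E'
def tau(n=4):
    L=st(n); y,z=L[-1,1]+3,L[-1,2]-48; f=L[:,3:].mean(0)-[0,.15,-.6]
    yc=L[-1,1]+3; T=-f[1]*z+f[2]*yc; th=np.linspace(-.6,1.1,1701); k=np.argmin(abs(z*np.tan(th)-3/np.cos(th)-yc))
    print('tau',T.round(0),'nominal F',(T/30).round(2),'tooth deg',np.degrees(th[k]).round(1))
E
python3 -c "
from h import *
tau()"
```

```text
t 12.28 pin [ 0.4  2.8 71.1] F [-0.09 -3.42 -0.17] sd [0.39 0.19 0.19]
tau 85.0 nominal F 2.83 tooth deg 21.3
```

drive_tool --targets '[{"rx": 0, "ry": 0, "rz": 0, "x": 0, "y": -0.04, "z": 0, "fingers": 5}, {"rx": 0, "ry": 0, "rz": 0, "x": 0, "y": -0.04, "z": 0, "fingers": 5}, {"rx": 0, "ry": 0, "rz": 0, "x": 0, "y": -0.04, "z": 0, "fingers": 5}, {"rx": 0, "ry": 0, "rz": 0, "x": 0, "y": 0, "z": 0, "fingers": 5}]'

```text
t: 12.62
tcp_pos: [0.488, -0.0792, 0.1279]
tcp_rot: [-0.0, 0.988, 0.153, 0.0]
ft_force: [1.2, -2.7, 0.5]
gripper_width: 0.209
gripper_force: 55.0
```

```bash
python3 -c "
from h import *
tau()"
```

```text
t 12.77 pin [ 0.3  7.8 71.3] F [ 0.08 -3.12  0.59] sd [0.21 0.27 0.25]
tau 89.0 nominal F 2.97 tooth deg 31.5
```

Still only drag. Continue to the end of the stroke.

drive_tool --targets '[{"rx": 0, "ry": 0, "rz": 0, "x": 0, "y": -0.04, "z": 0, "fingers": 5}, {"rx": 0, "ry": 0, "rz": 0, "x": 0, "y": -0.04, "z": 0, "fingers": 5}, {"rx": 0, "ry": 0, "rz": 0, "x": 0, "y": -0.04, "z": 0, "fingers": 5}, {"rx": 0, "ry": 0, "rz": 0, "x": 0, "y": 0, "z": 0, "fingers": 5}]'

```text
t: 13.1
tcp_pos: [0.4863, -0.0744, 0.1279]
tcp_rot: [-0.001, 0.988, 0.153, -0.0]
ft_force: [1.0, -2.4, 1.8]
gripper_width: 0.211
gripper_force: 55.0
```

```bash
python3 -c "
from h import *
tau()"
```

```text
t 13.25 pin [ 0.2 12.8 71.3] F [-0.01 -1.98  2.03] sd [0.47 0.34 0.25]
tau 91.0 nominal F 3.04 tooth deg 40.2
```

drive_tool --targets '[{"rx": 0, "ry": 0, "rz": 0, "x": 0, "y": -0.04, "z": 0, "fingers": 5}, {"rx": 0, "ry": 0, "rz": 0, "x": 0, "y": -0.04, "z": 0, "fingers": 5}, {"rx": 0, "ry": 0, "rz": 0, "x": 0, "y": 0, "z": 0, "fingers": 5}]'

```text
t: 13.5
tcp_pos: [0.4854, -0.0716, 0.1278]
tcp_rot: [-0.0, 0.988, 0.153, -0.0]
ft_force: [0.5, -3.5, 1.7]
gripper_width: 0.211
gripper_force: 55.0
```

```bash
python3 -c "
from h import *
tau()
c=cam('top');save(c,'t2.png');hsv=cv2.cvtColor(c['color'],cv2.COLOR_RGB2HSV);H,S=hsv[...,0],hsv[...,1]
w=cloud(c)*1000
for nm,m in(('red',((H<4)|(H>174))&(S>190)),('blue',(H>100)&(H<125)&(S>150))):
  p=w[m&(w[...,2]>30)&(w[...,2]<42)&(abs(w[...,1]-55)<90)&(abs(w[...,0]-445)<50)][:,:2]
  if len(p): j=(p-[489.2,-85.7])@EY; print(nm,len(p),j.min().round(1),j.max().round(1))
"
```

```text
t 13.65 pin [ 0.2 15.8 71.2] F [-0.21 -3.01  1.72] sd [0.51 0.68 0.2 ]
tau 117.0 nominal F 3.89 tooth deg 44.7
red 302 98.2 147.9
blue 350 149.4 207.5
```

drive_tool --targets '[{"rx": 0, "ry": 0, "rz": 0, "x": 0, "y": 0.06, "z": 0, "fingers": 5}, {"rx": 0, "ry": 0, "rz": 0, "x": 0, "y": 0, "z": -0.2, "fingers": 5}, {"rx": 0, "ry": 0, "rz": 0, "x": 0, "y": 0, "z": -0.24, "fingers": 5}, {"rx": 0, "ry": 0, "rz": 0, "x": 0, "y": 0, "z": 0, "fingers": 5}, {"rx": 0, "ry": 0, "rz": 0, "x": 0, "y": 0.2, "z": 0, "fingers": 5}, {"rx": 0, "ry": 0, "rz": 0, "x": 0, "y": 0.2, "z": 0, "fingers": 5}, {"rx": 0, "ry": 0, "rz": 0, "x": 0, "y": 0.19, "z": 0, "fingers": 5}, {"rx": 0, "ry": 0, "rz": 0, "x": 0, "y": 0, "z": 0, "fingers": 5}, {"rx": 0, "ry": 0, "rz": 0, "x": 0, "y": 0, "z": 0, "fingers": 5}]'

```text
t: 14.45
tcp_pos: [0.4934, -0.0974, 0.1451]
tcp_rot: [-0.0, 0.988, 0.152, -0.0]
ft_force: [0.1, 1.2, -1.1]
gripper_width: 0.21
gripper_force: 55.0
```

```bash
python3 -c "
from h import *
st(5)"
```

```text
t 14.65 pin [  0.  -10.4  88.5] F [ 0.39  0.1  -0.47] sd [0.2  0.62 0.57]
```

drive_tool --targets '[{"rx": 0, "ry": 0, "rz": 0, "x": 0, "y": 0, "z": 0.1, "fingers": 5}, {"rx": 0, "ry": 0, "rz": 0, "x": 0, "y": 0, "z": 0.12, "fingers": 5}, {"rx": 0, "ry": 0, "rz": 0, "x": 0, "y": 0, "z": 0.12, "fingers": 5}, {"rx": 0, "ry": 0, "rz": 0, "x": 0, "y": 0, "z": 0.1, "fingers": 5}, {"rx": 0, "ry": 0, "rz": 0, "x": 0, "y": 0, "z": 0, "fingers": 5}, {"rx": 0, "ry": 0, "rz": 0, "x": 0, "y": 0, "z": 0, "fingers": 5}]'

```text
t: 15.15
tcp_pos: [0.4932, -0.0967, 0.1274]
tcp_rot: [-0.0, 0.988, 0.153, -0.0]
ft_force: [-0.2, -1.4, -0.5]
gripper_width: 0.211
gripper_force: 55.0
```

drive_tool --targets '[{"rx": 0, "ry": 0, "rz": 0, "x": 0, "y": -0.04, "z": 0, "fingers": 5}, {"rx": 0, "ry": 0, "rz": 0, "x": 0, "y": -0.04, "z": 0, "fingers": 5}, {"rx": 0, "ry": 0, "rz": 0, "x": 0, "y": -0.04, "z": 0, "fingers": 5}, {"rx": 0, "ry": 0, "rz": 0, "x": 0, "y": -0.04, "z": 0, "fingers": 5}, {"rx": 0, "ry": 0, "rz": 0, "x": 0, "y": 0, "z": 0, "fingers": 5}]'

```text
t: 15.57
tcp_pos: [0.492, -0.0915, 0.1283]
tcp_rot: [0.001, 0.988, 0.153, 0.001]
ft_force: [0.2, -3.3, -1.5]
gripper_width: 0.211
gripper_force: 55.0
```

```bash
python3 -c "
from h import *
tau()"
```

```text
t 15.72 pin [ 0.5 -5.1 71.5] F [-0.95 -3.37 -0.52] sd [0.36 0.12 0.7 ]
tau 83.0 nominal F 2.76 tooth deg 2.3
```

drive_tool --targets '[{"rx": 0, "ry": 0, "rz": 0, "x": 0, "y": -0.04, "z": 0, "fingers": 5}, {"rx": 0, "ry": 0, "rz": 0, "x": 0, "y": -0.04, "z": 0, "fingers": 5}, {"rx": 0, "ry": 0, "rz": 0, "x": 0, "y": 0, "z": 0, "fingers": 5}]'

```text
t: 15.97
tcp_pos: [0.4909, -0.0877, 0.1282]
tcp_rot: [0.0, 0.988, 0.153, 0.0]
ft_force: [0.8, -4.0, 2.1]
gripper_width: 0.214
gripper_force: 55.0
```

```bash
python3 -c "
from h import *
tau(3)"
```

```text
t 16.07 pin [ 0.5 -1.2 71.5] F [-0.35 -4.1   1.95] sd [0.13 0.51 0.21]
tau 104.0 nominal F 3.47 tooth deg 11.6
```

drive_tool --targets '[{"rx": 0, "ry": 0, "rz": 0, "x": 0, "y": -0.04, "z": 0, "fingers": 5}, {"rx": 0, "ry": 0, "rz": 0, "x": 0, "y": -0.04, "z": 0, "fingers": 5}, {"rx": 0, "ry": 0, "rz": 0, "x": 0, "y": 0, "z": 0, "fingers": 5}]'

```text
t: 16.32
tcp_pos: [0.4897, -0.0842, 0.1278]
tcp_rot: [-0.0, 0.988, 0.153, 0.0]
ft_force: [2.1, -2.2, 1.1]
gripper_width: 0.21
gripper_force: 55.0
```

```bash
python3 -c "
from h import *
tau(4)"
```

```text
t 16.47 pin [ 0.4  2.4 71.1] F [ 0.49 -3.18  1.11] sd [0.63 0.34 0.16]
tau 86.0 nominal F 2.87 tooth deg 20.4
```

drive_tool --targets '[{"rx": 0, "ry": 0, "rz": 0, "x": 0, "y": -0.04, "z": 0, "fingers": 5}, {"rx": 0, "ry": 0, "rz": 0, "x": 0, "y": -0.04, "z": 0, "fingers": 5}, {"rx": 0, "ry": 0, "rz": 0, "x": 0, "y": 0, "z": 0, "fingers": 5}]'

```text
t: 16.72
tcp_pos: [0.4886, -0.0814, 0.1278]
tcp_rot: [0.0, 0.988, 0.153, 0.0]
ft_force: [2.0, -4.9, -0.1]
gripper_width: 0.21
gripper_force: 55.0
```

```bash
python3 -c "
from h import *
tau(4)"
```

```text
t 16.87 pin [ 0.2  5.4 71.1] F [ 0.43 -4.54 -0.23] sd [0.21 0.53 0.15]
tau 112.0 nominal F 3.72 tooth deg 27.0
```

drive_tool --targets '[{"rx": 0, "ry": 0, "rz": 0, "x": 0, "y": -0.04, "z": 0, "fingers": 5}, {"rx": 0, "ry": 0, "rz": 0, "x": 0, "y": -0.04, "z": 0, "fingers": 5}, {"rx": 0, "ry": 0, "rz": 0, "x": 0, "y": 0, "z": 0, "fingers": 5}]'

```text
t: 17.12
tcp_pos: [0.4879, -0.079, 0.128]
tcp_rot: [0.001, 0.988, 0.153, 0.0]
ft_force: [1.7, -5.9, 0.9]
gripper_width: 0.209
gripper_force: 55.0
```

```bash
python3 -c "
from h import *
tau(4)"
```

```text
t 17.27 pin [ 0.3  8.  71.4] F [-0.24 -5.29  0.35] sd [0.17 0.57 0.32]
tau 138.0 nominal F 4.59 tooth deg 31.9
```

Firm resistance is beginning. Small steps from here.

drive_tool --targets '[{"rx": 0, "ry": 0, "rz": 0, "x": 0, "y": -0.03, "z": 0, "fingers": 5}, {"rx": 0, "ry": 0, "rz": 0, "x": 0, "y": -0.03, "z": 0, "fingers": 5}, {"rx": 0, "ry": 0, "rz": 0, "x": 0, "y": 0, "z": 0, "fingers": 5}]'

```text
t: 17.52
tcp_pos: [0.4874, -0.0772, 0.1281]
tcp_rot: [0.001, 0.988, 0.153, 0.0]
ft_force: [1.1, -5.5, 0.3]
gripper_width: 0.21
gripper_force: 55.0
```

```bash
cat >> h.py <<'E'
def rods():
    c=cam('top');hsv=cv2.cvtColor(c['color'],cv2.COLOR_RGB2HSV);H,S=hsv[...,0],hsv[...,1];w=cloud(c)*1000
    for nm,m in(('red',((H<4)|(H>174))&(S>190)),('blue',(H>100)&(H<125)&(S>150))):
        p=w[m&(w[...,2]>30)&(w[...,2]<42)&(abs(w[...,1]-55)<90)&(abs(w[...,0]-445)<50)][:,:2]
        if len(p): j=(p-[489.2,-85.7])@EY; print(nm,len(p),j.min().round(1),j.max().round(1))
E
python3 -c "
from h import *
tau(5);rods()"
```

```text
t 17.72 pin [ 0.4  9.8 71.5] F [-0.28 -5.95  0.63] sd [0.39 0.43 0.28]
tau 159.0 nominal F 5.31 tooth deg 35.1
red 360 92.9 152.2
blue 350 153.8 211.1
```

drive_tool --targets '[{"rx": 0, "ry": 0, "rz": 0, "x": 0, "y": -0.03, "z": 0, "fingers": 5}, {"rx": 0, "ry": 0, "rz": 0, "x": 0, "y": -0.03, "z": 0, "fingers": 5}, {"rx": 0, "ry": 0, "rz": 0, "x": 0, "y": 0, "z": 0, "fingers": 5}]'

```text
t: 18.02
tcp_pos: [0.487, -0.0751, 0.1283]
tcp_rot: [0.001, 0.988, 0.153, 0.001]
ft_force: [1.5, -5.9, 1.4]
gripper_width: 0.209
gripper_force: 55.0
```

```bash
python3 -c "
from h import *
tau(6)"
```

```text
t 18.27 pin [ 0.7 12.  71.8] F [-0.47 -6.25  1.22] sd [0.37 0.48 0.38]
tau 179.0 nominal F 5.97 tooth deg 38.3
```

drive_tool --targets '[{"rx": 0, "ry": 0, "rz": 0, "x": 0, "y": -0.03, "z": 0, "fingers": 5}, {"rx": 0, "ry": 0, "rz": 0, "x": 0, "y": 0, "z": 0, "fingers": 5}]'

```text
t: 18.43
tcp_pos: [0.4867, -0.0742, 0.1284]
tcp_rot: [0.002, 0.988, 0.153, 0.001]
ft_force: [2.5, -6.6, 2.5]
gripper_width: 0.21
gripper_force: 55.0
```

```bash
python3 -c "
from h import *
tau(6)"
```

```text
t 18.68 pin [ 0.7 12.9 71.8] F [-0.21 -7.09  1.64] sd [0.41 0.12 0.44]
tau 208.0 nominal F 6.93 tooth deg 39.8
```

Firm resistance: about 7.4 N at the tooth. Back off and lift out.

drive_tool --targets '[{"rx": 0, "ry": 0, "rz": 0, "x": 0, "y": 0.06, "z": 0, "fingers": 5}, {"rx": 0, "ry": 0, "rz": 0, "x": 0, "y": 0.05, "z": 0, "fingers": 5}, {"rx": 0, "ry": 0, "rz": 0, "x": 0, "y": 0, "z": 0, "fingers": 5}]'

```text
t: 18.93
tcp_pos: [0.4864, -0.0763, 0.1275]
tcp_rot: [-0.001, 0.988, 0.153, -0.001]
ft_force: [-0.2, -1.4, -0.7]
gripper_width: 0.21
gripper_force: 55.0
```

```bash
python3 -c "
from h import *
tau(4)"
```

```text
t 19.08 pin [-0.3 10.9 70.7] F [ 0.   -1.33 -0.37] sd [0.45 0.12 0.25]
tau 37.0 nominal F 1.22 tooth deg 38.0
```

drive_tool --targets '[{"rx": 0, "ry": 0, "rz": 0, "x": 0, "y": 0, "z": -0.2, "fingers": 5}, {"rx": 0, "ry": 0, "rz": 0, "x": 0, "y": 0, "z": -0.3, "fingers": 5}, {"rx": 0, "ry": 0, "rz": 0, "x": 0, "y": 0, "z": -0.5, "fingers": 5}, {"rx": 0, "ry": 0, "rz": 0, "x": 0, "y": 0, "z": -0.6, "fingers": 5}, {"rx": 0, "ry": 0, "rz": 0, "x": 0, "y": 0, "z": 0, "fingers": 5}, {"rx": 0, "ry": 0, "rz": 0, "x": 0, "y": 0, "z": 0, "fingers": 5}]'

```text
t: 19.58
tcp_pos: [0.4874, -0.0765, 0.1928]
tcp_rot: [-0.0, 0.988, 0.153, 0.001]
ft_force: [-0.2, -0.8, -0.4]
gripper_width: 0.21
gripper_force: 55.0
```

```bash
python3 -c "
from h import *
st(4);rods();go(528.4,-301.4,192,-54)
c=cam('side');cv2.imwrite('pics/g4.png',cv2.resize(c['color'][190:350,180:340],None,fx=3.7,fy=3.7)[:,:,::-1])"
```

```text
t 19.73 pin [ -0.7  11.1 133.9] F [-0.2  -0.15 -0.7 ] sd [0.38 0.41 0.3 ]
red 362 92.8 152.2
blue 350 153.7 211.1
t 19.78 tcp [486.  -76.5 190.5] yaw -72.39 tilt [-0.0029  0.0013] q6 0.97 F [ 0.02 -0.09 -1.11] M [-0.059  0.127  0.058] w 19.9 54.9998277425766
units [-0.691  5.68  -0.048] turn [-0.021  0.017 -2.675]
```

View pics/g4.png

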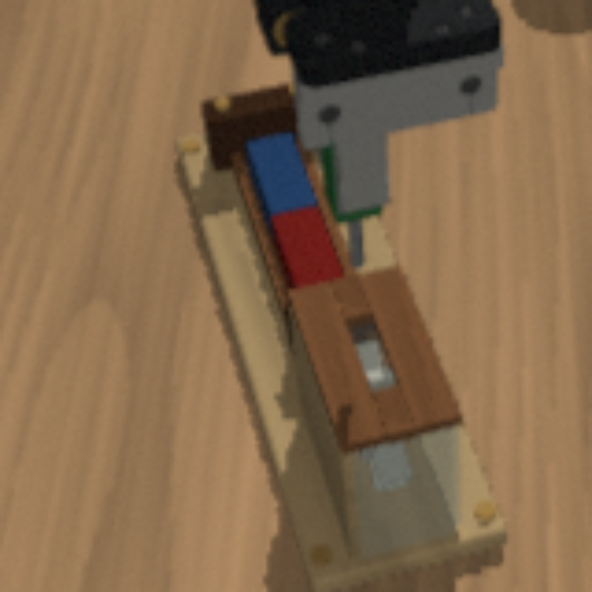

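The rods read as pressed together and unchanged after release; the pin at crop (357,262) is clear of the lid. Returning to the stand.

drive_tool --targets '[{"rx": 0, "ry": 0, "rz": 0, "x": -0.09, "y": 0.4, "z": 0, "fingers": 5}, {"rx": 0, "ry": 0, "rz": 0, "x": -0.09, "y": 0.76, "z": 0, "fingers": 5}, {"rx": 0, "ry": 0, "rz": 0, "x": -0.09, "y": 0.84, "z": 0, "fingers": 5}, {"rx": 0, "ry": 0, "rz": 0, "x": -0.09, "y": 0.84, "z": 0, "fingers": 5}, {"rx": 0, "ry": 0, "rz": 0, "x": -0.09, "y": 0.84, "z": 0, "fingers": 5}, {"rx": 0, "ry": 0, "rz": 0, "x": -0.08, "y": 0.84, "z": 0, "fingers": 5}, {"rx": 0, "ry": 0, "rz": 0, "x": -0.08, "y": 0.76, "z": 0, "fingers": 5}, {"rx": 0, "ry": 0, "rz": 0, "x": -0.08, "y": 0.4, "z": 0, "fingers": 5}, {"rx": 0, "ry": 0, "rz": -0.9, "x": 0, "y": 0, "z": 0, "fingers": 5}, {"rx": 0, "ry": 0, "rz": -0.9, "x": 0, "y": 0, "z": 0, "fingers": 5}, {"rx": 0, "ry": 0, "rz": -0.88, "x": 0, "y": 0, "z": 0, "fingers": 5}, {"rx": 0, "ry": 0, "rz": 0, "x": 0, "y": 0, "z": 0, "fingers": 5}]'

```text
t: 20.83
tcp_pos: [0.529, -0.3011, 0.1909]
tcp_rot: [-0.001, 0.951, 0.31, -0.001]
ft_force: [-0.5, -0.3, -1.0]
gripper_width: 0.214
gripper_force: 55.0
```

```bash
python3 -c "
from h import *
st(3);go(528.4,-301.4,66.7,-54)
c=cam('side');cv2.imwrite('pics/g5.png',cv2.resize(c['color'][280:480,200:400],None,fx=3,fy=3)[:,:,::-1])"
```

```text
t 20.93 pin [ -27.4 -216.3  134.6] F [ 0.12 -0.12 -0.75] sd [0.47 0.56 0.35]
t 20.93 tcp [ 529.3 -301.2  191.3] yaw -54.1 tilt [-0.0009  0.0012] q6 0.31 F [ 0.54 -0.67 -0.26] M [-0.045  0.085  0.004] w 19.9 54.99968111515045
units [-2.100e-02 -3.000e-03  3.116e+00] turn [-0.013  0.    -0.015]
```

View pics/g5.png

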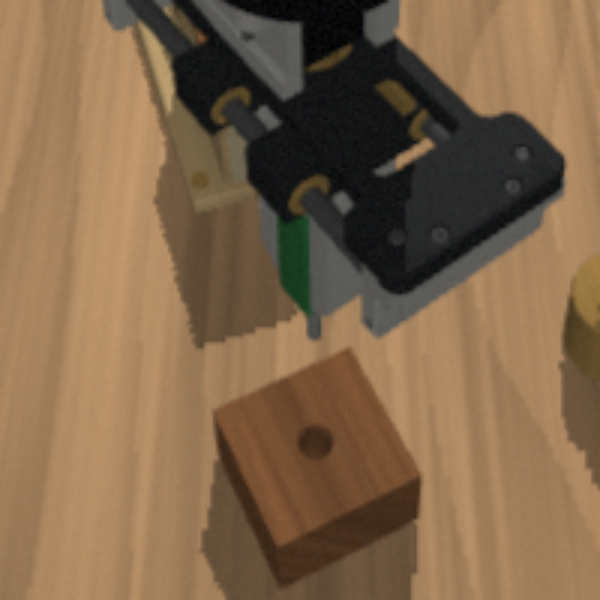

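The pin end is at crop (315,337) and the hole centre at (316,441). I'll compare them by rays.

```bash
python3 -c "
from h import *
c=cam('side');print(ray(c,305,391.5,.135)*1000,ray(c,305.3,427,.0445)*1000)"
```

```text
[ 530.69040307 -302.08157748  135.        ] [ 530.07734524 -302.08017302   44.5       ]
```

Aligned within 1 mm. Lower 2.9 units, then feel for the seat.

drive_tool --targets '[{"rx": 0, "ry": 0, "rz": 0, "x": -0.015, "y": 0, "z": 0.5, "fingers": 5}, {"rx": 0, "ry": 0, "rz": 0, "x": 0, "y": 0, "z": 0.7, "fingers": 5}, {"rx": 0, "ry": 0, "rz": 0, "x": 0, "y": 0, "z": 0.6, "fingers": 5}, {"rx": 0, "ry": 0, "rz": 0, "x": 0, "y": 0, "z": 0.3, "fingers": 5}, {"rx": 0, "ry": 0, "rz": 0, "x": 0, "y": 0, "z": 0.3, "fingers": 5}, {"rx": 0, "ry": 0, "rz": 0, "x": 0, "y": 0, "z": 0.3, "fingers": 5}, {"rx": 0, "ry": 0, "rz": 0, "x": 0, "y": 0, "z": 0.2, "fingers": 5}, {"rx": 0, "ry": 0, "rz": 0, "x": 0, "y": 0, "z": 0.1, "fingers": 5}, {"rx": 0, "ry": 0, "rz": 0, "x": 0, "y": 0, "z": 0, "fingers": 5}, {"rx": 0, "ry": 0, "rz": 0, "x": 0, "y": 0, "z": 0, "fingers": 5}]'

```text
t: 21.87
tcp_pos: [0.5294, -0.3023, 0.0722]
tcp_rot: [0.0, 0.951, 0.309, 0.0]
ft_force: [-1.0, 0.4, -0.4]
gripper_width: 0.21
gripper_force: 55.0
```

```bash
python3 -c "
from h import *
st(3);go(528.4,-301.4,66.7,-54)"
```

```text
t 21.97 pin [ -27.5 -217.8   16. ] F [-0.61  0.06 -0.37] sd [0.47 0.54 0.14]
t 21.97 tcp [ 529.6 -302.6   72.7] yaw -53.97 tilt [ 0.0013 -0.0009] q6 0.31 F [-1.03 -0.2  -0.54] M [-0.031  0.104  0.027] w 20.0 54.99969720840454
units [-0.008 -0.042  0.15 ] turn [ 0.013 -0.005  0.004]
```

drive_tool --targets '[{"rx": 0, "ry": 0, "rz": 0, "x": 0, "y": 0, "z": 0.05, "fingers": 5}, {"rx": 0, "ry": 0, "rz": 0, "x": 0, "y": 0, "z": 0.05, "fingers": 5}, {"rx": 0, "ry": 0, "rz": 0, "x": 0, "y": 0, "z": 0.04, "fingers": 5}, {"rx": 0, "ry": 0, "rz": 0, "x": 0, "y": 0, "z": 0, "fingers": 5}, {"rx": 0, "ry": 0, "rz": 0, "x": 0, "y": 0, "z": 0, "fingers": 5}]'

```text
t: 22.38
tcp_pos: [0.5293, -0.3024, 0.0667]
tcp_rot: [0.0, 0.951, 0.309, 0.0]
ft_force: [-0.5, -0.4, 3.3]
gripper_width: 0.21
gripper_force: 55.0
```

```bash
python3 -c "
from h import *
st(3)"
```

```text
t 22.48 pin [ -27.7 -217.4   10. ] F [-0.18  0.37  3.6 ] sd [0.43 0.57 0.25]
```

Seated, with about 4 N of contact and the pin end at 10 mm. Open gently, then rise.

drive_tool --targets '[{"rx": 0, "ry": 0, "rz": 0, "x": 0, "y": 0, "z": 0, "fingers": 20}, {"rx": 0, "ry": 0, "rz": 0, "x": 0, "y": 0, "z": 0, "fingers": 24}, {"rx": 0, "ry": 0, "rz": 0, "x": 0, "y": 0, "z": 0, "fingers": 30}, {"rx": 0, "ry": 0, "rz": 0, "x": 0, "y": 0, "z": 0, "fingers": 45}, {"rx": 0, "ry": 0, "rz": 0, "x": 0, "y": 0, "z": 0, "fingers": 60}, {"rx": 0, "ry": 0, "rz": 0, "x": 0, "y": 0, "z": 0, "fingers": 60}]' --grip_force 5

```text
t: 22.98
tcp_pos: [0.5291, -0.3022, 0.066]
tcp_rot: [-0.0, 0.951, 0.309, -0.0]
ft_force: [0.3, 0.1, 1.4]
gripper_width: 0.495
gripper_force: 0.0
```

drive_tool --targets '[{"rx": 0, "ry": 0, "rz": 0, "x": 0, "y": 0, "z": -0.3, "fingers": 60}, {"rx": 0, "ry": 0, "rz": 0, "x": 0, "y": 0, "z": -0.6, "fingers": 60}, {"rx": 0, "ry": 0, "rz": 0, "x": 0, "y": 0, "z": -0.8, "fingers": 60}, {"rx": 0, "ry": 0, "rz": 0, "x": 0, "y": 0, "z": -0.8, "fingers": 60}, {"rx": 0, "ry": 0, "rz": 0, "x": 0, "y": 0, "z": -0.8, "fingers": 60}, {"rx": 0, "ry": 0, "rz": 0, "x": -0.8, "y": 0, "z": -0.6, "fingers": 60}, {"rx": 0, "ry": 0, "rz": 0, "x": -0.8, "y": 0, "z": 0, "fingers": 60}, {"rx": 0, "ry": 0, "rz": 0, "x": -0.8, "y": 0, "z": 0, "fingers": 60}, {"rx": 0, "ry": 0, "rz": 0, "x": -0.8, "y": 0, "z": 0, "fingers": 60}, {"rx": 0, "ry": 0, "rz": 0, "x": -0.6, "y": 0, "z": 0, "fingers": 60}, {"rx": 0, "ry": 0, "rz": 0, "x": 0, "y": 0, "z": 0, "fingers": 60}, {"rx": 0, "ry": 0, "rz": 0, "x": 0, "y": 0, "z": 0, "fingers": 60}]'

```text
t: 23.98
tcp_pos: [0.4055, -0.3921, 0.2222]
tcp_rot: [-0.0, 0.951, 0.308, 0.0]
ft_force: [0.8, 0.5, 0.0]
gripper_width: 0.64
gripper_force: 0.0
```

```bash
python3 -c "
from h import *
st(1);rods()
c=cam('side');w=cloud(c)*1000;v,u=np.mgrid[0:480,0:640]
m=(w[...,2]>98)&(w[...,2]<115)&(u>265)&(u<345)&(v>380);print(m.sum(),np.nanmedian(w[m],0),cv2.minAreaRect(w[m][:,:2].astype(np.float32)))
cv2.imwrite('pics/g6.png',c['color'][:,:,::-1])"
```

```text
t 23.98 pin [-172.9 -265.6  165.5] F [0.95 0.21 0.01] sd [0. 0. 0.]
red 366 92.9 220.0
blue 352 153.8 211.4
274 [ 529.14949804 -306.14833043  106.03432749] ((529.6338500976562, -303.4015808105469), (20.427654266357422, 20.64517593383789), 33.90005874633789)
```

View pics/g6.png

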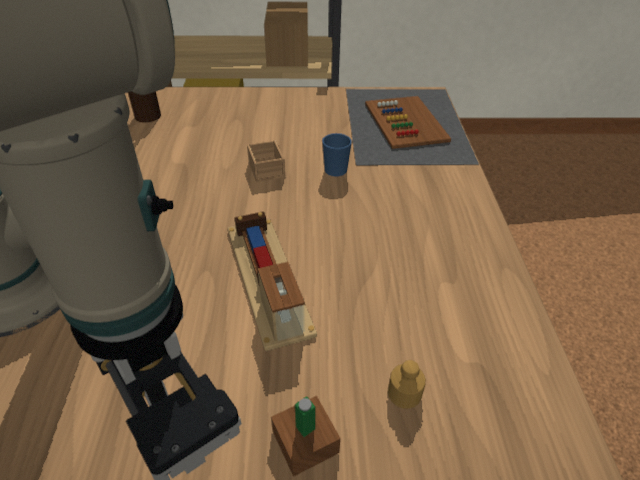

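The key stands upright and home in its stand at (305,415), with its top at the same height as at the start. The rods are pressed together against the stop, and the bystanders have not moved. Handing in.

```bash
python3 -c "
from plant import env
print(env.job_done())"
```

```text
the job is handed in; nothing more can be done
None
```

I tightened the jaw to first firm resistance (about 7.4 N at the tooth), leaving the rod halves pressed together against the stop, put the key back upright and fully home in its stand, and handed the job in at about 24 s; no verdict was returned.

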